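Show the tin's lid to the bench camera with the swivel mirror

TASK

Slide the wooden block with the upright tin along its track, without lifting it out, until you feel it seat fully home against the end stop. Then turn the sprung mirror by the grip bar on its top until the bench camera sees the middle of the tin's lid in the middle of the mirror. Finish while still holding the mirror steady at that angle, and leave the other tins and the beaker where they are.

Things in the scene. Friction and masses are not known exactly. Their poses are not given: they have to be found in the camera images.
- rig: Fixed rig. Origin: on the bench, on the mirror's upright turning axis, centre of a round steel foot 96 mm across and 13 mm high. A flat bar runs along rig +x to a white block camera (52 mm wide, 68 mm high) whose black lens looks back along -x at the mirror: lens front at x = 200 mm, y = 0, height 46 mm; its line of sight runs level through the mirror's axis. z up. It carries the mirror.
- mirror (a joint): Turn of the mirror, rad, 0 to 1.3, counter-clockwise from above. A light spring (0.025 N m at 0, 0.1 at 1 rad) returns it to 0, where the glass faces the lens (rig +x); at q its normal points q to the left of rig +x, towards the track, and the line of sight leaves it at twice q. Glass 64 mm wide, 54 high, centred 46 mm up; its face passes through the axis.
- mirror_grip (a point): Grip point in the mirror's black grip bar, on the turning axis, 94 mm above the bench. The bar is 12 mm thick (its x, the mirror's normal), 44 mm long (its y, along the glass), from 76 to 104 mm above the bench, on top of the mirror and turning with it. Below it are the glass and its black frame, 70 mm wide, 7 mm thick together.
- view (a point): Invisible: where the camera is looking. A point 200 mm from the mirror's axis, 46 mm above the bench, on the camera's line of sight after it has bounced off the mirror. Its x axis points along that line away from the mirror, its y axis level across it. It swings about the mirror's axis by twice the mirror's turn.
- track: Fixed aluminium track on the bench to the left (+y) of the mirror, 160 mm long (its x), 64 mm wide. Origin: centre of its underside. Floor 6 mm thick, side walls up to 18 mm, inside width 48 mm. The end stop is a steel block, 30 mm high, across its +x end, face at x = 70 mm: the wooden block seats on it with its centre at x = 40 mm.
- carrier: Loose wooden block in the track, 60 mm long (x, towards the stop), 44 wide, 16 high, about 110 to 210 g. Origin: centre of its underside. Fixed on it, an aluminium tin stands on edge: a disc 52 mm across and 20 mm thick (y -10 to +10 mm), centred 40 mm above the underside, top at 66 mm; two wooden cheeks beside it reach 26 mm. Grip the tin across its thickness from above, firmly.
- mark (a point): Centre of the tin's lid face, with a small round dark stamp 14 mm across: 40 mm above the block's underside, on the block's -y side (10 mm from its middle), looking towards the mirror. When the block lies in the track it is 46 mm above the bench.
- beaker: Clear glass beaker, 70 mm across, 95 mm high, origin under its centre. Leave it alone.
- open_tin: Open empty aluminium tin, 52 mm across, 20 mm high, origin under its centre. Leave it alone.
- closed_tin: Closed aluminium tin lying flat, 52 mm across, 21 mm high, origin under its centre. Leave it alone.
Not all that is in view belongs to the job. Several things look just like the track: the one meant starts farthest to the robot's left.

How it is judged:
On the way:
1. the block is seated against the track's end stop (x of carrier in the frame of track above 0.037 m and z of carrier in the frame of track below 0.011 m and angle between the x axis of carrier and the x axis of track, either way round below 0.12 rad), for 0.2 s.
At the end, for the whole second after the job is handed in: The block lies in the track within 3 mm of its end stop; the reflected line of sight passes within 16 mm of the middle of the lid; the mirror is still, and the fingers are holding it with more than 1 N (all of step 1 and y of mark in the frame of view between -0.016 and 0.016 m and contact force between the fingers and rig above 1 N and velocity of joint mirror between -0.1 and 0.1 rad/s and linear speed of carrier below 0.02 m/s); the arm keeps its last pose, push and grip.
It fails at once if the block is lifted out of the track (height (world z) of carrier above 0.02 m).
It fails at once if the beaker, the open tin or the closed tin is moved more than 20 mm (distance of any of beaker, open_tin, closed_tin from where it was at the start of the episode above 0.02 m).
It also fails if it takes over 51 s, if anything falls off the work surface, if the arm or the gripper's body presses on something with over 40 N, if the wrist force passes 120 N, or if a joint passes its speed limit or range.

ROBOT

A 6-joint arm with a two-finger parallel gripper is mounted at the origin on the work surface. World frame = base frame: x ahead of the robot, y to its left, z up, the work surface at z = 0. Lengths are in m, angles in rad, forces in N, time in s.
With the tool pointing down it reaches from about 0.3 to 0.85 m from the base axis. Payload 4.2 kg.
Tool frame: the origin (TCP) lies on the centre line of the jaws, within the pads' length; the fingertips stand 11 mm ahead of it and the grasp point (between the pads) lies 8 mm behind it; z points along the fingers, y is the line along which they close (so a half turn about z gives the same grasp; the last joint's range is limited). The gripper opens to 91 mm and grips with 3 to 60 N. Pads are 32 mm wide; open, the fingers measure 118 mm over their backs; the gripper's body (76 mm by 178 mm) begins 60 mm behind the grasp point.
Start: joints at [1.325, 0.32, 1.565, -0, 1.257, -0.02], TCP at [0.129, 0.56, 0.202] pointing down, gripper open.
Joint ranges: [-3.11, 3.11], [-0.84, 2.01], [0.21, 2.61], [-1.34, 4.49], [0.05, 2.63], [-2.56, 2.56]. Speed limits (rad/s): [2.57, 2.57, 3.14, 3.14, 3.14, 3.14].

INTERFACE

Orientations are given as a 3x3 rotation matrix whose columns are the frame's x, y, z axes.
In Python, from bench import env gives the robot as it stands.
- The arm moves only by the tool arm_command, never from a script. Its argument "targets" is a list of rows, each a list of 5 numbers: the opening, from 0 (shut) to 1 (fully open), then the shift along the tool's x, y, z in units of 25 mm (1.0 is 25 mm), then the turn about the tool's z in units of 5 degrees (1.0 is 5 degrees). In form: [[grip, tx, ty, tz, twist], ...]. A call has 1 to 20 rows; each row shifts and turns the commanded pose from where the row before left it, along the tool's axes as they then stand; what a row does not reach is not made up. A row lasts 1/12 s, in which the tool goes at most 41.7 mm and 7.16 degrees, less where a joint would pass 70% of its speed; a pose out of reach is approached as far as the arm can. A call is refused whole if a number of a shift passes 1 or a number of a turn 1, either way. A call with a gripper value outside its range is refused whole. The fingers move at their own pace and stop on an object; "newtons" is the grip in N (left out, the last holds). Time passes only in rows, so rows that do not move let the fingers close. It gives the time, the measured TCP pose, the force, the opening and the grip force at its end, in the units of the state.
- env.observe(): the state, without advancing time (a new reading comes with each control period).
- env.read_camera(name): name is "scene" or "top" or "wrist"; returns a dict with "img" (384x512x3 uint8, red, green, blue), "fov_y" (degrees; the focal length in pixels is half the picture's height over the tangent of half this angle, whatever the lens; pixels are square), "cx", "cy" (the principal point, pixels), "pose" (4x4, takes a point from camera to world coordinates). Camera axes: x right, y down, z forward; pixel columns grow to the right and rows downward; lengths in m; the calibration is good to about 2 mm. A picture is of the moment at which its call begins. There is no depth.
- env.hand_in(): hands the job in; it is judged then, once.
The state is a dict: "clock": time; "q": joint angles; "joint_velocities": joint speeds; "effort": joint torques, N m; "tcp_pos": TCP position; "tool_rot": TCP orientation; "force": force on the tool from outside, world axes, zero at the start; "torque": the same for the moment, N m; "grip_width": finger opening in m; "gripper_force": force on a finger pad.
Only numpy, scipy, OpenCV 4.12 (cv2) and the standard library are available. Lean on these libraries where they do the work, as an engineer would, in place of code of your own. Each camera call takes 0.05 s, during which the arm holds its last target. There are 200 camera calls.

## Working session

There is one attempt and no reset: what is moved stays moved. The work goes in short steps, Python scripts to look and compute and a tool call to move; the robot and the scene stay as the last step left them, time stands still between calls to the robot, and variables do not carry over. Pictures are saved under pics/ and viewed, at most 10 in all, crops included, and the job is handed in when it is done.

Besides the shell and the picture viewer there is one more tool, called after ">>>" in YAML: its name, and indented under it one key for each argument. arm_command: Moves the arm, as the interface text tells. Its arguments: {"type":"object","properties":{"targets":{"type":"array"},"newtons":{"type":"number"}},"required":["targets"]}

```bash
mkdir -p pics
cat > h.py <<'E'
import numpy as np, cv2
from bench import env
def cam(n):
    c=env.read_camera(n); c['f']=c['img'].shape[0]/2/np.tan(np.radians(c['fov_y'])/2); c['pose']=np.array(c['pose']); return c
def ray(c,u,v,z):
    P=c['pose']; d=P[:3,:3]@np.array([(u-c['cx'])/c['f'],(v-c['cy'])/c['f'],1]); o=P[:3,3]
    return o+d*(z-o[2])/d[2]
def proj(c,p):
    P=c['pose']; q=P[:3,:3].T@(np.array(p)-P[:3,3]); return q[:2]/q[2]*c['f']+[c['cx'],c['cy']]
def save(img,n): cv2.imwrite('pics/'+n,cv2.cvtColor(img,cv2.COLOR_RGB2BGR))
E
python3 - <<'E'
from h import *
s=env.observe(); print(s['clock'],s['tool_rot'],s['grip_width'])
for n in ['scene','top']:
    c=cam(n); save(c['img'],n+'0.png'); np.save(n+'0.npy',c,allow_pickle=True); print(n,c['pose'].round(3).tolist(),c['f'])
E
```

```text
0.0 [[-9.74630220e-01  2.23820865e-01 -3.92942185e-04]
 [ 2.23821210e-01  9.74628750e-01 -1.69267710e-03]
 [ 4.11629704e-06 -1.73768305e-03 -9.99998490e-01]] 0.0913592272839965
scene [[0.663, 0.552, -0.506, 1.262], [0.749, -0.491, 0.445, -0.673], [-0.003, -0.674, -0.739, 1.139], [0.0, 0.0, 0.0, 1.0]] 484.64829430803553
top [[-0.02, -0.981, 0.195, 0.262], [-1.0, 0.022, 0.008, -0.007], [-0.013, -0.195, -0.981, 1.274], [0.0, 0.0, 0.0, 1.0]] 485.4207721420519
```

View pics/top0.png

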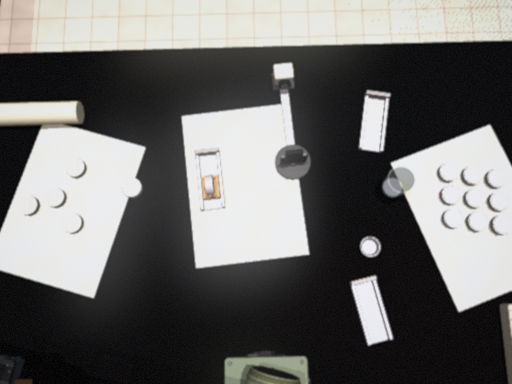

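View pics/scene0.png

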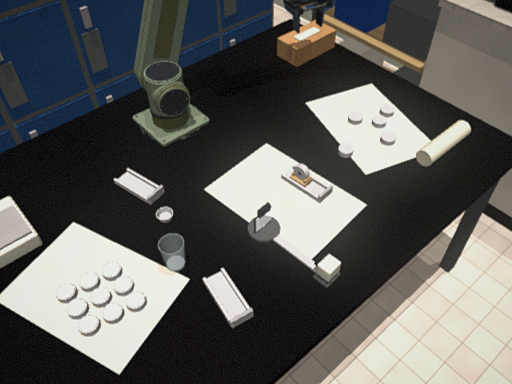

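The top view shows the robot at the bottom, with +x up. Three things look like the track: (209,180) on the left with the block in it, (375,121), and (371,311). The leftmost, (209,180), is the one meant. The mirror is at (292,160), the rig camera at (284,76), the beaker at (398,181), the open tin at (370,246), and the closed tin probably at (131,187). I'll check with a close crop.

Run:
```python
from h import *
t=np.load('top0.npy',allow_pickle=True).item();s=np.load('scene0.npy',allow_pickle=True).item()
a=cv2.resize(t['img'][55:225,185:320],None,fx=3.5,fy=3.5,interpolation=cv2.INTER_CUBIC)
b=cv2.resize(s['img'][150:290,240:350],None,fx=3.0,fy=3.0,interpolation=cv2.INTER_CUBIC)
im=np.zeros((595,800,3),np.uint8); im[:a.shape[0],:a.shape[1]]=a; w=min(b.shape[1],800-a.shape[1]); im[:b.shape[0],a.shape[1]:a.shape[1]+w]=b[:,:w]
save(im,'crop0.png'); print(a.shape,b.shape)
for n,u,v,z in [('trk',209,180,0.018),('foot',293,162,.013),('cam',284,76,.068)]: print(n,ray(t,u,v,z).round(3))
```

```text
(595, 472, 3) (420, 330, 3)
trk [0.556 0.141 0.018]
foot [ 0.602 -0.084  0.013]
cam [ 0.824 -0.065  0.068]
```

View pics/crop0.png

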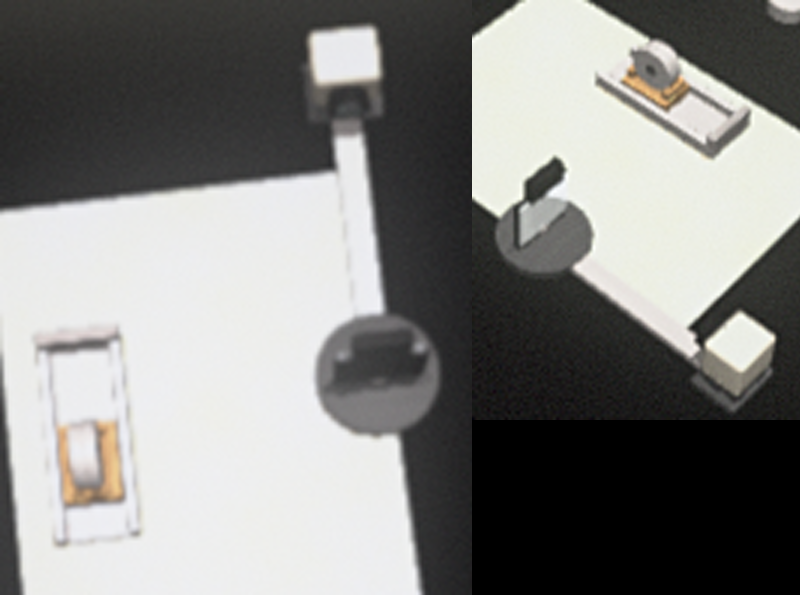

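The crop confirms it. The track's steel stop is at the far (+x) end, around crop (77,338), and the wooden block with the upright tin is at crop (88,458), stamp facing the mirror. The mirror's grip bar is at crop (385,350).

Run:
```python
from h import *
t=np.load('top0.npy',allow_pickle=True).item();s=np.load('scene0.npy',allow_pickle=True).item()
T=lambda x,y,z:ray(t,185+x/3.5,55+y/3.5,z).round(4)
print('low',T(55,545,.018),T(140,533,.018),'stop',T(35,333,.03),T(120,325,.03))
# block by orange mask
hsv=cv2.cvtColor(t['img'],cv2.COLOR_RGB2HSV); m=cv2.inRange(hsv,(8,90,90),(25,255,255)); m[:, :185]=0;m[:,240:]=0;m[:140]=0;m[230:]=0
p=np.argwhere(m)[:,::-1].astype(np.float32); r=cv2.minAreaRect(p); print(r,ray(t,*r[0],.022))
for x,y in [(73,423),(97,423),(75,485),(100,485)]: print('tin',T(x,y,.066))
# foot circle: dark grey on z .013
print('foot',T(378,375,.013), 'camtop',T(345,53,.068),'bar',T(380,348,.104))
S=lambda x,y,z:ray(s,240+(x-472)/3,150+y/3,z).round(4)
print('Scene stampz', S(652,63,.046),'foot',S(544,236,.013),'camtop',S(743,342,.068),'stop',S(738,108,.03),S(708,130,.03),'low',S(598,75,.018))
o=env.observe();print(o['tcp_pos'])
```

```text
low [0.4739 0.1625 0.018 ] [0.4816 0.0986 0.018 ] stop [0.6359 0.1768 0.03  ] [0.6407 0.1119 0.03  ]
((210.15243530273438, 186.87196350097656), (20.98199462890625, 16.012571334838867), 83.6598129272461) [0.53649962 0.13721365 0.022     ]
tin [0.556  0.1432 0.066 ]
tin [0.5556 0.1256 0.066 ]
tin [0.5097 0.1416 0.066 ]
tin [0.5092 0.1235 0.066 ]
foot [ 0.6012 -0.0842  0.013 ] camtop [ 0.8405 -0.0641  0.068 ] bar [ 0.5966 -0.0807  0.104 ]
Scene stampz [0.5375 0.1358 0.046 ] foot [ 0.6142 -0.086   0.013 ] camtop [ 0.8486 -0.0628  0.068 ] stop [0.633 0.168 0.03 ] [0.6336 0.1224 0.03  ] low [0.4932 0.1005 0.018 ]
[0.12861616 0.5599483  0.20081651]
```

>>> arm_command:
  targets:
    - [1,-0.98,-0.64,0,0]
    - [1,-0.98,-0.64,0,0]
    - [1,-0.98,-0.64,0,0]
    - [1,-0.98,-0.64,0,0]
    - [1,-0.98,-0.64,0,0]
    - [1,-0.98,-0.64,0,0]
    - [1,-0.98,-0.64,0,0]
    - [1,-0.98,-0.64,0,0]
    - [1,-0.98,-0.64,0,0]
    - [1,-0.98,-0.64,0,0]
    - [1,-0.98,-0.64,0,0]
    - [1,-0.98,-0.64,0,0]
    - [1,-0.98,-0.64,0,0]
    - [1,-0.98,-0.64,0,0]
    - [1,-0.98,-0.64,0,0]
    - [1,-0.98,-0.64,0,0]
    - [1,-0.98,-0.64,0,0]
    - [1,-0.98,-0.64,0,0]
    - [1,-0.98,-0.64,0,0]
    - [1,-0.98,-0.64,0,0]

```text
clock: 1.77
tcp_pos: [0.5352, 0.1375, 0.2011]
tool_rot: [[-0.975, 0.224, -0.001], [0.224, 0.975, -0.0], [0.001, -0.0, -1.0]]
force: [-0.1, 0.8, 0.5]
grip_width: 0.091
gripper_force: 0.0
```

>>> arm_command:
  targets:
    - [1,0,0,0,-0.9]
    - [1,0,0,0,-0.9]
    - [1,0,0,0,-0.9]
    - [1,0,0,0,-0.9]
    - [1,0,0,0,0]
    - [1,0,0,0,0]
    - [1,0,0,0,0]

```text
clock: 2.35
tcp_pos: [0.5345, 0.1389, 0.2013]
tool_rot: [[-0.996, -0.087, -0.0], [-0.087, 0.996, -0.0], [0.0, 0.0, -1.0]]
force: [0.2, 0.5, -0.5]
grip_width: 0.0911
gripper_force: 0.0
```

Run:
```python
from h import *
o=env.observe();print(o['clock'],o['tcp_pos'],o['tool_rot'].round(3) if hasattr(o['tool_rot'],'round') else o['tool_rot'],o['force'])
c=cam('wrist'); np.save('w1.npy',c,allow_pickle=True); print(c['pose'].round(3),c['f'])
save(c['img'],'w1.png')
```

```text
2.35 [0.53448521 0.13885753 0.20133117] [[-0.996 -0.087 -0.   ]
 [-0.087  0.996 -0.   ]
 [ 0.     0.    -1.   ]] [ 0.21059277  0.46269193 -0.47217813]
[[-0.087  0.96   0.268  0.46 ]
 [ 0.996  0.083  0.024  0.132]
 [ 0.001  0.269 -0.963  0.385]
 [ 0.     0.     0.     1.   ]] 287.8977067844203
```

View pics/w1.png

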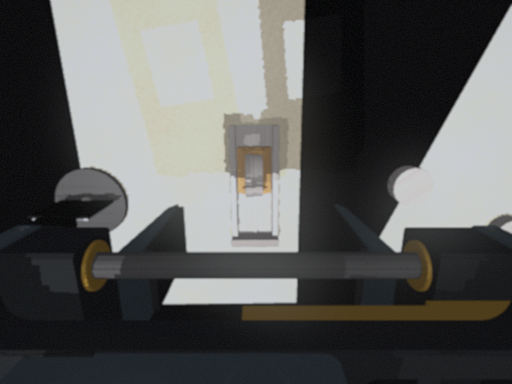

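The wrist view shows (image down is +x) the track at columns 231–279, the stop at row 238, the tin's top at about (254,170), and the mirror foot at (92,200).

Run:
```python
from h import *
c=np.load('w1.npy',allow_pickle=True).item()
hsv=cv2.cvtColor(c['img'],cv2.COLOR_RGB2HSV)
m=cv2.inRange(hsv,(5,110,70),(25,255,255)); m[:,:225]=0;m[:,285:]=0;m[:130]=0;m[215:]=0
x,y,w,h=cv2.boundingRect(m); print(x,y,w,h); 
for v in (y+2,y+h//2,y+h-3):
    us=np.where(m[v])[0]; print(v,us.min(),us.max(), ray(c,us.min(),v,.022).round(4),ray(c,us.max()+1,v,.022).round(4))
print('block x ends',ray(c,x+w/2,y,.022),ray(c,x+w/2,y+h,.022))
g=cv2.cvtColor(c['img'],cv2.COLOR_RGB2GRAY)
for v in range(145,200,8): print(v,g[v,226:284:1].tolist())
for u in (240,254,270): print(u,g[120:250:2,u].tolist())
print('foot',ray(c,92,200,.013))
```

```text
0 0 0 0Traceback (most recent call last):
  File "<stdin>", line 7, in <module>
    return umr_minimum(a, axis, None, out, keepdims, initial, where)
ValueError: zero-size array to reduction operation minimum which has no identity
```

Run:
```python
from h import *
c=np.load('w1.npy',allow_pickle=True).item()
hsv=cv2.cvtColor(c['img'],cv2.COLOR_RGB2HSV); print(hsv[155,238:272:4].tolist())
R=c['img'].astype(int)
m=((R[...,0]-R[...,2])>35).astype(np.uint8); m[:,:230]=0;m[:,281:]=0;m[:135]=0;m[205:]=0
x,y,w,h=cv2.boundingRect(m); print(x,y,w,h); 
for v in (y+3,y+h//2,y+h-4):
    us=np.where(m[v])[0]; print(v,us.min(),us.max(), ray(c,us.min(),v,.022).round(4),ray(c,us.max()+1,v,.022).round(4))
print('block x ends',ray(c,x+w/2,y,.022),ray(c,x+w/2,y+h,.022))
g=cv2.cvtColor(c['img'],cv2.COLOR_RGB2GRAY)
for v in (160,170,180,210,225): print(v,g[v,226:284].tolist())
print(g[120:250,254].tolist())
print('foot',ray(c,92,200,.013))
```

```text
[[17, 97, 129], [16, 92, 125], [15, 19, 108], [10, 7, 107], [15, 28, 109], [9, 24, 108], [16, 73, 116], [16, 99, 121], [16, 83, 113]]
237 147 34 47
150 237 270 [0.514  0.1131 0.022 ] [0.5103 0.1559 0.022 ]
170 238 269 [0.5396 0.1162 0.022 ] [0.536  0.1572 0.022 ]
190 238 270 [0.5663 0.118  0.022 ] [0.5626 0.1612 0.022 ]
block x ends [0.50836496 0.13417209 0.022     ] [0.56998664 0.13940445 0.022     ]
160 [134, 135, 130, 127, 128, 126, 124, 125, 124, 116, 109, 110, 110, 111, 111, 108, 107, 107, 109, 112, 116, 114, 114, 118, 121, 122, 121, 120, 125, 125, 125, 125, 125, 124, 124, 120, 112, 104, 101, 101, 101, 101, 99, 99, 99, 105, 112, 118, 122, 121, 121, 121, 120, 124, 131, 133, 133, 133]
170 [136, 132, 135, 137, 136, 130, 127, 128, 130, 121, 109, 111, 120, 122, 117, 112, 107, 107, 111, 119, 125, 128, 128, 129, 134, 139, 139, 138, 143, 147, 146, 145, 144, 142, 143, 141, 130, 113, 102, 101, 100, 101, 101, 99, 99, 102, 109, 119, 123, 122, 121, 120, 120, 138, 166, 183, 188, 194]
180 [204, 204, 203, 196, 195, 202, 205, 206, 203, 185, 147, 143, 169, 177, 173, 169, 167, 167, 163, 163, 170, 
[... 762 characters left out ...]
3, 204, 203]
[161, 159, 155, 143, 135, 128, 125, 127, 127, 127, 126, 125, 125, 131, 145, 151, 151, 149, 150, 149, 150, 150, 151, 150, 144, 127, 105, 92, 102, 100, 106, 115, 112, 104, 104, 104, 109, 114, 119, 120, 125, 127, 129, 131, 132, 134, 136, 139, 141, 143, 143, 144, 145, 147, 147, 147, 143, 132, 125, 123, 124, 121, 120, 119, 117, 116, 120, 139, 167, 184, 186, 182, 177, 167, 159, 164, 189, 204, 205, 205, 204, 204, 204, 204, 204, 204, 205, 204, 204, 204, 204, 204, 204, 204, 205, 204, 204, 204, 203, 204, 204, 204, 204, 204, 203, 204, 203, 203, 204, 204, 200, 180, 139, 102, 91, 91, 89, 89, 91, 124, 164, 178, 179, 180, 178, 177, 186, 197, 204, 205]
foot [ 0.6001861  -0.07874745  0.013     ]
```

>>> arm_command:
  targets:
    - [1,-0.17,-0.09,0.76,0]
    - [1,0,0,0.76,0]
    - [1,0,0,0.76,0]
    - [1,0,0,0.76,0]
    - [1,0,0,0.76,0]
    - [1,0,0,0.76,0]
    - [1,0,0,0.76,0]
    - [1,0,0,0.76,0]
    - [1,0,0,0,0]
    - [1,0,0,0,0]

```text
clock: 3.23
tcp_pos: [0.5385, 0.1369, 0.049]
tool_rot: [[-0.996, -0.088, -0.002], [-0.088, 0.996, -0.0], [0.002, -0.0, -1.0]]
force: [0.6, -0.5, 1.4]
grip_width: 0.0915
gripper_force: 0.0
```

>>> arm_command:
  targets:
    - [0,0,0,0,0]
    - [0,0,0,0,0]
    - [0,0,0,0,0]
    - [0,0,0,0,0]
    - [0,0,0,0,0]
    - [0,0,0,0,0]
    - [0,0,0,0,0]
    - [0,0,0,0,0]
  newtons: 25

```text
clock: 3.9
tcp_pos: [0.5391, 0.137, 0.0496]
tool_rot: [[-0.996, -0.088, 0.0], [-0.088, 0.996, 0.0], [-0.0, 0.0, -1.0]]
force: [-0.3, -0.0, -0.4]
grip_width: 0.0408
gripper_force: 0.0
```

>>> arm_command:
  targets:
    - [0,0,0,0,0]
    - [0,0,0,0,0]
    - [0,0,0,0,0]
    - [0,0,0,0,0]
    - [0,0,0,0,0]
    - [0,0,0,0,0]

```text
clock: 4.4
tcp_pos: [0.5391, 0.1369, 0.0495]
tool_rot: [[-0.996, -0.088, -0.0], [-0.088, 0.996, -0.0], [0.0, -0.0, -1.0]]
force: [-0.3, -0.3, -0.2]
grip_width: 0.0197
gripper_force: 25.0
```

>>> arm_command:
  targets:
    - [0,-0.25,0,0,0]
    - [0,-0.25,0,0,0]
    - [0,-0.25,0,0,0]
    - [0,-0.25,0,0,0]
    - [0,-0.25,0,0,0]
    - [0,-0.25,0,0,0]
    - [0,-0.25,0,0,0]
    - [0,-0.25,0,0,0]

```text
clock: 5.07
tcp_pos: [0.5896, 0.1415, 0.0494]
tool_rot: [[-0.996, -0.088, 0.0], [-0.088, 0.996, 0.0], [-0.0, 0.0, -1.0]]
force: [-0.3, -0.0, 0.2]
grip_width: 0.0193
gripper_force: 25.0
```

>>> arm_command:
  targets:
    - [0,-0.05,0,0,0]
    - [0,-0.05,0,0,0]
    - [0,-0.05,0,0,0]
    - [0,-0.05,0,0,0]
    - [0,-0.05,0,0,0]

```text
clock: 5.48
tcp_pos: [0.5951, 0.1419, 0.0495]
tool_rot: [[-0.996, -0.088, 0.0], [-0.088, 0.996, 0.0], [-0.0, 0.0, -1.0]]
force: [-0.3, -0.1, -1.7]
grip_width: 0.0199
gripper_force: 25.0
```

>>> arm_command:
  targets:
    - [0,-0.04,0,0,0]
    - [0,-0.04,0,0,0]
    - [0,-0.04,0,0,0]

```text
clock: 5.73
tcp_pos: [0.5982, 0.1422, 0.0495]
tool_rot: [[-0.996, -0.088, 0.0], [-0.088, 0.996, 0.0], [-0.0, 0.0, -1.0]]
force: [-0.5, -0.3, -1.8]
grip_width: 0.02
gripper_force: 25.0
```

>>> arm_command:
  targets:
    - [0,-0.04,0,0,0]
    - [0,-0.04,0,0,0]
    - [0,0,0,0,0]

```text
clock: 5.98
tcp_pos: [0.6004, 0.1424, 0.0496]
tool_rot: [[-0.996, -0.088, 0.0], [-0.088, 0.996, 0.0], [-0.0, 0.0, -1.0]]
force: [-0.0, -0.0, -1.4]
grip_width: 0.0199
gripper_force: 25.0
```

>>> arm_command:
  targets:
    - [0,-0.04,0,0,0]
    - [0,-0.04,0,0,0]
    - [0,0,0,0,0]

```text
clock: 6.23
tcp_pos: [0.6019, 0.1425, 0.0495]
tool_rot: [[-0.996, -0.088, -0.001], [-0.088, 0.996, 0.0], [0.001, 0.0, -1.0]]
force: [-0.7, -0.7, -1.1]
grip_width: 0.0198
gripper_force: 25.0
```

>>> arm_command:
  targets:
    - [0,-0.04,0,0,0]
    - [0,-0.04,0,0,0]
    - [0,0,0,0,0]

```text
clock: 6.48
tcp_pos: [0.6023, 0.1425, 0.0496]
tool_rot: [[-0.996, -0.088, -0.004], [-0.088, 0.996, -0.001], [0.004, -0.0, -1.0]]
force: [-5.7, -0.2, 2.7]
grip_width: 0.0197
gripper_force: 25.0
```

Run:
```python
from h import *
o=env.observe();print(o['force'],o['tcp_pos'])
a=cam('top');b=cam('scene');np.save('t2.npy',a,allow_pickle=True)
im=np.hstack([cv2.resize(b['img'][140:230,260:350],(540,540),interpolation=2)])
save(im,'s2.png')
```

```text
[-5.73299575 -0.23198067  2.70441767] [0.60228281 0.14249189 0.04956751]
```

View pics/s2.png

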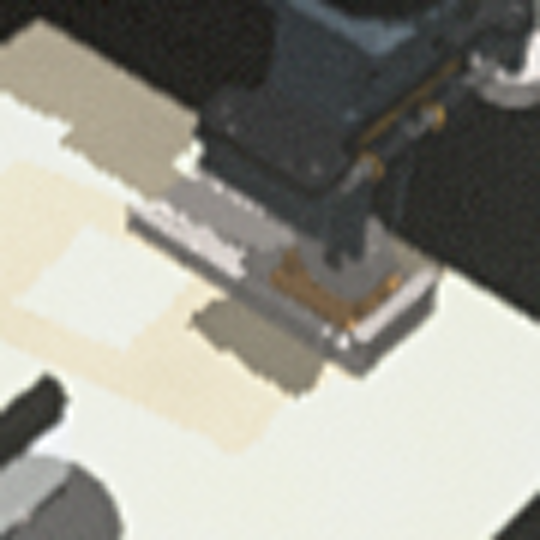

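The crop shows the tin's block (340,285) against the end stop (400,300), and the wrist force has jumped to 5.7 N. I'll press a little more to confirm it's seated.

>>> arm_command:
  targets:
    - [0,-0.05,0,0,0]
    - [0,-0.05,0,0,0]
    - [0,0,0,0,0]
    - [0,0,0,0,0]

```text
clock: 6.92
tcp_pos: [0.6026, 0.1424, 0.0497]
tool_rot: [[-0.996, -0.088, -0.009], [-0.088, 0.996, -0.001], [0.009, -0.0, -1.0]]
force: [-9.4, -1.3, 6.9]
grip_width: 0.0197
gripper_force: 25.0
```

>>> arm_command:
  targets:
    - [0,0.08,0,0,0]
    - [0,0,0,0,0]
    - [0.6,0,0,0,0]
    - [0.6,0,0,0,0]
    - [0.6,0,0,0,0]
    - [0.6,0,0,0,0]
    - [0.6,0,0,0,0]
    - [0.6,0,0,0,0]
    - [0.6,0,0,0,0]

```text
clock: 7.67
tcp_pos: [0.6048, 0.1428, 0.0495]
tool_rot: [[-0.996, -0.088, 0.0], [-0.088, 0.996, 0.0], [-0.0, 0.0, -1.0]]
force: [-0.4, -0.2, 0.3]
grip_width: 0.0548
gripper_force: 0.0
```

>>> arm_command:
  targets:
    - [0.6,0,0,-0.5,0]
    - [0.6,0,0,-0.9,0]
    - [0.6,0,0,-0.9,0]
    - [0.6,0,0,-0.9,0]
    - [0.6,0,0,-0.9,0]
    - [0.6,0,0,-0.9,0]
    - [0.6,0,0,-0.9,0]
    - [0.6,0,0,-0.6,0]

```text
clock: 8.33
tcp_pos: [0.6053, 0.1429, 0.2146]
tool_rot: [[-0.996, -0.088, 0.003], [-0.088, 0.996, 0.001], [-0.003, 0.0, -1.0]]
force: [0.7, 0.2, -0.4]
grip_width: 0.0546
gripper_force: 0.0
```

Run:
```python
from h import *
o=env.observe();print(o['clock'],o['tcp_pos'],o['q'])
c=cam('wrist');np.save('w3.npy',c,allow_pickle=True);save(c['img'],'w3.png')
```

```text
8.3333 [0.60534817 0.14292792 0.21461472] [ 2.13340766e-01  3.85277377e-01  1.43164730e+00  5.81095727e-05
  1.32126335e+00 -1.44583923e+00]
```

View pics/w3.png

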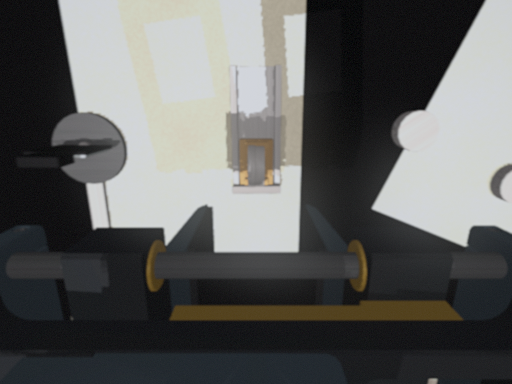

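The wrist view shows the block's orange right up to the stop (row 184), so it's seated. The mirror foot is at (90,148) and the bar at about (75,157). Next I'll measure the axis, the rig direction and the angle needed.

Run:
```python
from h import *
c=np.load('w3.npy',allow_pickle=True).item();t=np.load('top0.npy',allow_pickle=True).item();s=np.load('scene0.npy',allow_pickle=True).item()
R=c['img'].astype(int)
m=((R[...,0]-R[...,2])>30).astype(np.uint8); m[:,:234]=0;m[:,277:]=0;m[:130]=0;m[187:]=0
x,y,w,h=cv2.boundingRect(m); print(x,y,w,h,ray(c,x,y+h/2,.022),ray(c,x+w,y+h/2,.022),ray(c,x+w/2,y,.022))
# foot in wrist: dark grey disc vs background
def foot(c,box,lo,hi,z):
    g=c['img'].astype(int); x0,y0,x1,y1=box; m=np.zeros(g.shape[:2],np.uint8)
    q=g[y0:y1,x0:x1]; m[y0:y1,x0:x1]=((q.mean(2)>lo)&(q.mean(2)<hi))*255
    m=cv2.morphologyEx(m,cv2.MORPH_OPEN,np.ones((3,3)))
    k=max(cv2.findContours(m,0,1)[0],key=cv2.contourArea)
    P=np.array([ray(c,*p[0],z)[:2] for p in cv2.convexHull(k)]).astype(np.float32)
    print(cv2.minEnclosingCircle(P), 'ellipse',cv2.fitEllipse(P), 'pixbox',cv2.boundingRect(k))
foot(c,(40,100,135,195),45,150,.013)
foot(t,(268,138,316,184),60,150,.013)
g=t['img'].mean(2)
# rig camera block top in top view: bright blob
m=((g>200)*255).astype(np.uint8); m[:, :268]=0;m[:,300:]=0;m[:55]=0;m[83:]=0
k=max(cv2.findContours(m,0,1)[0],key=cv2.contourArea); r=cv2.minAreaRect(np.array([ray(t,*p[0],.068)[:2] for p in k],np.float32)); print('camtop',r)
# flat bar: bright between rows 92-140
L=[]
for v in range(94,142,4):
    row=g[v,275:300]; u=np.where(row>170)[0]+275; L.append((ray(t,u.min(),v,.005)[:2]+ray(t,u.max()+1,v,.005)[:2])/2); print(v,u.min(),u.max(),L[-1].round(4))
```

```text
240 139 33 47 [0.6037514  0.12170866 0.022     ] [0.59990483 0.16525547 0.022     ] [0.57107115 0.14074805 0.022     ]
((0.6051626801490784, -0.08088327199220657), 0.050766345113515854) ellipse ((0.6044608950614929, -0.08168511837720871), (0.09672880917787552, 0.10151219367980957), 25.1771240234375) pixbox (51, 112, 76, 72)
((0.6040022373199463, -0.08381614834070206), 0.05012524127960205) ellipse ((0.602747917175293, -0.0841253325343132), (0.09406045079231262, 0.09962552040815353), 69.19584655761719) pixbox (276, 144, 35, 35)
camtop ((0.8394725322723389, -0.06270934641361237), (0.039017390459775925, 0.048345524817705154), 4.63597297668457)
94 281 287 [ 0.7995 -0.0676]
98 281 288 [ 0.7877 -0.0686]
102 282 289 [ 0.7758 -0.071 ]
106 275 289 [ 0.7644 -0.061 ]
110 275 290 [ 0.7527 -0.062 ]
114 275 290 [ 0.741  -0.0617]
118 275 291 [ 0.7294 -0.0627]
122 275 291 [ 0.7178 -0.0624]
126 275 292 [ 0.7063 -0.0634]
130 275 292 [ 0.6948 -0.0631]
134 275 293 [ 0.6833 -0.0641]
138 275 293 [ 0.6719 -0.0638]
```

>>> arm_command:
  targets:
    - [0.6,0.09,-0.9,0,0]
    - [0.6,0.09,-0.9,0,0]
    - [0.6,0.09,-0.9,0,0]
    - [0.6,0.09,-0.9,0,0]
    - [0.6,0.09,-0.9,0,0]
    - [0.6,0.09,-0.9,0,0]
    - [0.6,0.09,-0.9,0,0]
    - [0.6,0.09,-0.9,0,0]
    - [0.6,0.09,-0.9,0,0]
    - [0.6,0.09,-0.9,0,0]

```text
clock: 9.22
tcp_pos: [0.6016, -0.0844, 0.2112]
tool_rot: [[-0.996, -0.088, -0.001], [-0.088, 0.996, 0.0], [0.001, 0.0, -1.0]]
force: [-0.3, 0.3, -0.3]
grip_width: 0.0551
gripper_force: 0.0
```

>>> arm_command:
  targets:
    - [0.6,0,0,0,1]
    - [0.6,0,0,0,1]
    - [0.6,0,0,0,1]
    - [0.6,0,0,0,1]
    - [0.6,0,0,0,1]
    - [0.6,0,0,0,1]
    - [0.6,0,0,0,1]
    - [0.6,0,0,0,1]
    - [0.6,0,0,0,1]
    - [0.6,0,0,0,1]
    - [0.6,0,0,0,1]
    - [0.6,0,0,0,1]
    - [0.6,0,0,0,1]
    - [0.6,0,0,0,1]
    - [0.6,0,0,0,1]
    - [0.6,0,0,0,1]
    - [0.6,0,0,0,1]
    - [0.6,0,0,0,1]
    - [0.6,0,0,0,0]
    - [0.6,0,0,0,0]

```text
clock: 10.88
tcp_pos: [0.6018, -0.0833, 0.2113]
tool_rot: [[-0.09, 0.996, -0.001], [0.996, 0.09, 0.0], [0.0, -0.001, -1.0]]
force: [-0.9, -0.6, 0.7]
grip_width: 0.0551
gripper_force: 0.0
```

Run:
```python
from h import *
o=env.observe();print(o['clock'],o['tcp_pos'],o['tool_rot'])
c=cam('wrist');np.save('w4.npy',c,allow_pickle=True)
save(cv2.convertScaleAbs(c['img'],alpha=1.6,beta=15),'w4.png')
print('pred bar top',[proj(c,(0.603+a*.996-b*.087,-.083+a*.087+b*.996,.104)).round(0).tolist() for a in(-.006,.006) for b in (-.022,.022)])
```

```text
10.8833 [ 0.60175306 -0.08330738  0.21133995] [[-9.04891433e-02  9.95896961e-01 -9.79193958e-04]
 [ 9.95897397e-01  9.04893907e-02  2.11265604e-04]
 [ 2.99005437e-04 -9.56059470e-04 -9.99999498e-01]]
pred bar top [[251.0, 203.0], [250.0, 162.0], [262.0, 203.0], [262.0, 162.0]]
```

View pics/w4.png

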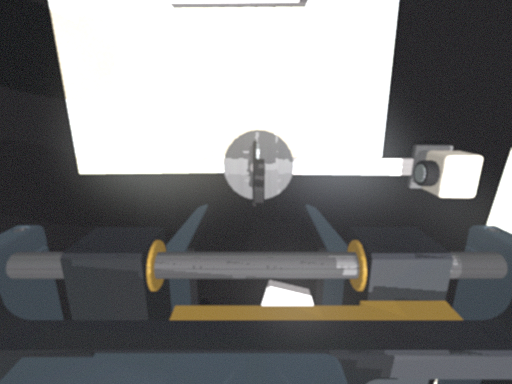

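The wrist view shows the bar at cols 252–264, rows 162–204. That's within 2 px of the prediction, and parallel to the pads. I'll go down and grip it.

>>> arm_command:
  targets:
    - [0.6,0,0.05,0.7,0]
    - [0.6,0,0,0.7,0]
    - [0.6,0,0,0.7,0]
    - [0.6,0,0,0.7,0]
    - [0.6,0,0,0.7,0]
    - [0.6,0,0,0.7,0]
    - [0.6,0,0,0.7,0]
    - [0.6,0,0,0,0]

```text
clock: 11.6
tcp_pos: [0.6006, -0.0828, 0.0858]
tool_rot: [[-0.09, 0.996, -0.007], [0.996, 0.09, 0.001], [0.002, -0.007, -1.0]]
force: [-0.2, -0.3, -1.3]
grip_width: 0.0546
gripper_force: 0.0
```

>>> arm_command:
  targets:
    - [0,0,0,0,0]
    - [0,0,0,0,0]
    - [0,0,0,0,0]
    - [0,0,0,0,0]
    - [0,0,0,0,0]
    - [0,0,0,0,0]
    - [0,0,0,0,0]
    - [0,0,0,0,0]
    - [0,0,0,0,0]
    - [0,0,0,0,0]
    - [0,0,0,0,0]
    - [0,0,0,0,0]
  newtons: 20

```text
clock: 12.6
tcp_pos: [0.604, -0.0832, 0.09]
tool_rot: [[-0.088, 0.996, 0.002], [0.996, 0.088, 0.0], [-0.0, 0.002, -1.0]]
force: [2.6, 1.4, 1.8]
grip_width: 0.0112
gripper_force: 20.0
```

>>> arm_command:
  targets:
    - [0,0,0.03,0,-0.5]
    - [0,0,0,0,-0.5]
    - [0,0,0,0,-0.5]
    - [0,0,0,0,-0.5]
    - [0,0,0,0,-0.5]
    - [0,0,0,0,-0.5]
    - [0,0,0,0,-0.5]
    - [0,0,0,0,-0.5]
    - [0,0,0,0,-0.5]
    - [0,0,0,0,-0.5]
    - [0,0,0,0,-0.5]
    - [0,0,0,0,-0.5]
    - [0,0,0,0,-0.5]
    - [0,0,0,0,-0.5]
    - [0,0,0,0,-0.5]
    - [0,0,0,0,-0.5]
    - [0,0,0,0,-0.5]
    - [0,0,0,0,0]
    - [0,0,0,0,0]
    - [0,0,0,0,0]

```text
clock: 14.27
tcp_pos: [0.6037, -0.0833, 0.0899]
tool_rot: [[-0.737, 0.676, -0.0], [0.676, 0.737, -0.0], [0.0, -0.0, -1.0]]
force: [-0.4, -0.2, 5.0]
grip_width: 0.0116
gripper_force: 20.0
```

Run:
```python
from h import *
o=env.observe();R=np.array(o['tool_rot']);print(o['clock'],o['tcp_pos'],np.degrees(np.arctan2(R[1,1],R[0,1])),o['force'],o['torque'],o['gripper_force'],o['grip_width'])
c=cam('scene');t=cam('top')
im=np.zeros((500,800,3),np.uint8)
im[:,:400]=cv2.resize(c['img'][150:260,245:333],(400,500),interpolation=2)
im[:,400:]=cv2.resize(t['img'][120:220,190:310],(400,333),interpolation=2)[0:333].repeat(1,0) if 0 else cv2.copyMakeBorder(cv2.resize(t['img'][120:220,190:310],(400,333),interpolation=2),0,167,0,0,0)
save(im,'f.png')
```

```text
14.2667 [ 0.60372934 -0.08329306  0.0899115 ] 47.50207497841284 [-0.41167253 -0.16280065  5.04395104] [-0.05181258  0.16376978 -0.08444373] 20.003386437892914 0.011550564273548362
```

View pics/f.png

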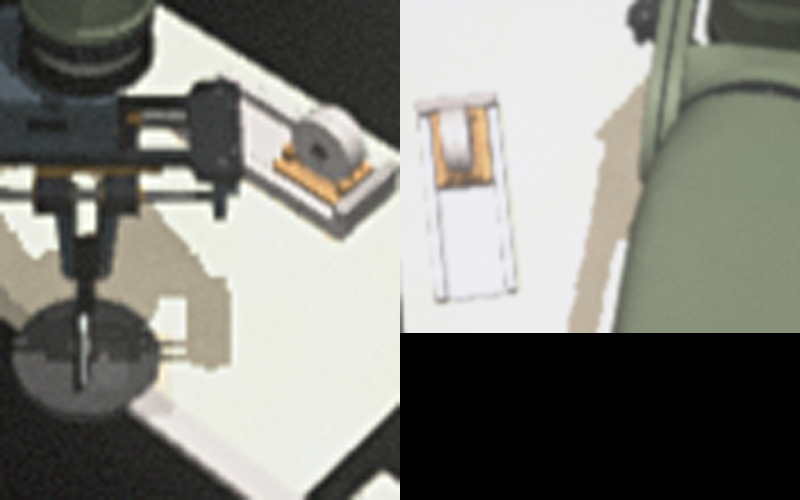

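The crops show the block flush against the stop (left crop (340,190), right crop (462,110)) and the mirror turned and held. The wrist torque of −0.084 N m fits the spring at 0.74 rad. I'll check the stamp once more, then hand in.

Run:
```python
from h import *
c=cam('scene'); t=cam('top'); A=np.array([.6037,-.0833])
g=c['img'][176:190,307:323].mean(2); w=np.clip(np.percentile(g,25)-g,0,None)
k=np.unravel_index(g.argmin(),g.shape); print(g.min(),k)
yy,xx=np.mgrid[0:14,0:16]; near=(abs(yy-k[0])<4)&(abs(xx-k[1])<4); w=w*near
M=ray(c,307+(w*xx).sum()/w.sum(),176+(w*yy).sum()/w.sum(),.046)[:2]
def lat(M):
    a=np.radians(2*47.5-4.95); d=M-A; return -np.sin(a)*d[0]+np.cos(a)*d[1]
print('stamp',M,'lateral',lat(M),'est',lat(np.array([.6027,.1335])))
if abs(lat(M))<.01: print(env.hand_in())
```

```text
57.333333333333336 (np.int64(7), np.int64(8))
stamp [0.60466009 0.13314346] lateral -0.0011489719605684778 est 0.000810805952325295
the job is handed in; nothing more can be done
None
```

The job is handed in: I slid the block home against its end stop (felt as a 9 N push-back), and the gripper is holding the mirror at about 0.74 rad. I measured the line of sight within about 1 mm of the lid's middle, and I didn't touch the beaker or the other tins. The hand-in call gave no verdict.

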